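Take the milk thermometer off its hook and seat it in the jug's clip

TASK

Lift the milk thermometer (round dial on a thin stem) up off its hook on the utensil rail and gently, without forcing it, push its stem down through the hole of the spring clip on the rim of the small milk jug until the nut under the dial is fully home on the clip. Let go of it there, with the jug left standing where it was. Do not drop the thermometer and do not disturb the other things on the rail and the counter.

Things in the scene. Friction and masses are not known exactly. Their poses are not given: they have to be found in the camera images.
- thermometer: Steel milk thermometer, 40-65 g, one axis. Stem 4 mm thick, 98 mm long, its last 4 mm tapering to a blunt point; hexagonal brass nut 13 mm wide, 10 mm high; round dial case 42 mm across, 14 mm thick, white face up. Origin: on the axis under the nut; z up the axis: point at -98, dial case +10 to +24 mm. It hangs upright in any one of the rail's hooks, its nut resting on the prongs.
- rail: Steel utensil rail, fixed: a 12 mm bar along its y, 380 mm long, at height 201 mm, on two 16 mm posts (y = -175 and +175 mm). Three alike two-pronged hooks at y = -105, 0 and +105 mm point to its -x, roughly towards the robot. Origin: below the middle of the bar, on the counter; z up.
- hook (a point): Where things hang in the middle hook, at x = -35, y = 0, z = 205 mm in the rail's frame, on top of the prongs; axes as the rail's. A hook: two parallel 5 mm prongs, an 8 mm gap between them for the stem, level to the rail's x = -60 mm, then turned up, the ends 13.5 mm above this point. Raise the thermometer 15 mm or more, then draw it out along the rail's -x (or raise it out whole).
- jug: Small steel milk jug, loose, 0.35-0.62 kg, 110 mm high, 98 mm at the widest, 84 mm across the rim, 106 mm deep inside. Handle 60 degrees from its x towards its y, reaching 83 mm from the axis; pouring lip across from it. A steel spring clip sits astride the rim on its -x side: only this jug has one. Origin: centre of the base; z up.
- clip_middle (a point): Point of the jug at x = -24, y = 0, z = 116 mm in its frame. Level with the clip's top face, where the mouth of the clip's hole is if the clip sits square. But the clip has been slid round the rim, up to 17 degrees either way: its hole is on the arc of radius 24 mm about the jug's axis, up to 7 mm to either side of this point. Exactly where must be felt with the point of the stem, or seen.
- jug_mouth (a point): Centre of the jug's mouth, at rim height. The clip: two level plates 6 mm thick, 32 mm along the rim, 20 mm across, the upper's top 6 mm above the rim, the lower's 18 mm under that; a round hole through both, 6 mm wide, 6.5 in the lower. From 8 mm down a sprung leaf bears on the stem from the side: from there push it (4 to 12 N); it stays where left. Home: the nut lies on the clip.
- spoon: Bystander: steel bar spoon with a 24 mm disc on top, hanging in another hook. Origin: its shoulder on the prongs; disc top 25 mm above, bowl down to 150 mm below.
- brush: Bystander: brush with a black 28 mm knob on top, hanging in another hook. Origin: its shoulder on the prongs; knob top 36 mm above, bristles down to 104 mm below.
- big_jug: Bystander: larger steel milk jug without a clip, 135 mm high, 113 mm at the widest, handle 60 degrees from its x towards its y, reaching 95 mm from the axis. Origin: centre of the base.
- tamper: Bystander: steel coffee tamper, 58 mm across, 88 mm high. Origin: centre of the base.
- portafilter: Bystander: bottomless portafilter, steel head 74 mm across, 30 mm high, black handle to its -x reaching 173 mm from the origin. Origin: under the centre of the head.
- cup: Bystander: small white cup, 68 mm across, 62 mm high. Origin: centre of the base.
- shaker: Bystander: steel cocoa shaker, 72 mm across, 108 mm high. Origin: centre of the base.
Mind the look-alikes: they are no part of the job. Leave any purple look-alike of the thermometer alone.

How it is judged:
On the way, in this order (a step that is already met when the one before it is completed fails the run):
1. the thermometer is lifted up off the hook: raised 15 mm or more, held, and touching the rail no more (height (world z) of thermometer above 0.219 m and contact force between thermometer and rail below 0.05 N and contact force between thermometer and the fingers above 0.5 N), for 0.1 s.
2. the stem stands in the jug through the clip, 40 mm or more deep (horizontal distance between thermometer and jug below 0.035 m and z of thermometer in the frame of jug below 0.174 m and angle between the z axis of thermometer and the z axis of jug, either way round below 0.15 rad and angle between jug's own z axis and vertical below 0.1 rad), for 0.1 s.
At the end, for the whole second after the job is handed in: The stem through the clip, nut home on it: its underside within 3 mm of the clip's top face and 24 mm (within 3.5) from the jug's axis on the clip's side, stem within 0.15 rad of that axis. Jug upright on the counter (0.05 rad), within 40 mm of where it stood. Both let go, at rest (horizontal distance between thermometer and jug between 0.0205 and 0.0275 m and x of thermometer in the frame of jug below -0.015 m and z of thermometer in the frame of jug between 0.113 and 0.119 m and angle between the z axis of thermometer and the z axis of jug, either way round below 0.15 rad and angle between jug's own z axis and vertical below 0.05 rad and height (world z) of jug below 0.005 m and distance of jug from where it was at the start of the episode below 0.04 m and linear speed of each of thermometer, jug below 0.01 m/s); the robot touches nothing.
It fails at once if the thermometer is dropped (height (world z) of thermometer below 0.085 m).
It fails at once if the thermometer is forced against the jug or its clip (over 60 N) (contact force between thermometer and jug above 60 N).
It fails at once if the jug is tipped or knocked away (angle between jug's own z axis and vertical above 0.3 rad or distance of jug from where it was at the start of the episode above 0.06 m).
It fails at once if another thing on the rail or on the counter is disturbed (moved by more than 30 mm) (distance of any of spoon, brush, big_jug, tamper, portafilter, cup, shaker from where it was at the start of the episode above 0.03 m).
It also fails if it takes over 64 s, if anything falls off the work surface, if the arm or the gripper's body presses on something with over 40 N, if the wrist force passes 120 N, or if a joint passes its speed limit or range.

ROBOT

A 6-joint arm with a two-finger parallel gripper is mounted at the origin on the work surface. World frame = base frame: x ahead of the robot, y to its left, z up, the work surface at z = 0. Lengths are in m, angles in rad, forces in N, time in s.
With the tool pointing down it reaches from about 0.25 to 0.775 m from the base axis. Payload 4 kg.
Tool frame: the origin (TCP) lies on the centre line of the jaws, within the pads' length; the fingertips stand robot.tips_ahead ahead of it and the grasp point (between the pads) lies 8 mm behind it (robot.tips_ahead is the distance from the TCP to the fingertips, in m); z points along the fingers, y is the line along which they close (so a half turn about z gives the same grasp; the last joint's range is limited). The gripper opens to 94 mm and grips with 3 to 60 N. Pads are 16 mm wide; open, the fingers measure 119 mm over their backs; the gripper's body (75 mm by 177 mm) begins 78 mm behind the grasp point.
Start: joints at [-1.349, 0.087, 1.371, -0, 1.684, -0.103], TCP at [0.176, -0.521, 0.217] pointing down, gripper open.
Joint ranges: [-3.1, 3.1], [-0.76, 2.03], [0.27, 2.55], [-1.08, 4.22], [0.17, 2.65], [-2.57, 2.57]. Speed limits (rad/s): [2.79, 2.79, 3.14, 3.14, 3.14, 3.14].

INTERFACE

Orientations are given as [roll, pitch, yaw] about the fixed x, y, z axes, in that order (R = Rz(yaw) Ry(pitch) Rx(roll)).
In Python, from bench import robot, snapshot, close_job, spotter gives the robot as it stands. The module is installed in compiled form; this text tells all that it offers.
- The arm moves only by the tool servo_tool, never from a script. Its argument "commands" is one flat list of numbers, 7 for each row, row after row: the shift along the tool's x, y, z in m, then the turn, a rotation vector about the tool's x, y, z in degrees, then the finger opening in m, from 0 to 0.094. In form: [x, y, z, ax, ay, az, grip, x, y, z, ax, ay, az, grip, ...]. A call has 1 to 10 rows; each row is the pose to reach, as a shift and turn from the pose commanded when the call began, along the tool's axes at that moment; what a row does not reach only later rows make up. A row lasts 1/8 s, in which the tool goes at most 62.5 mm and 10.7 degrees, less where a joint would pass 70% of its speed; a pose out of reach is approached as far as the arm can. A call with a gripper value outside its range is refused whole. The fingers move at their own pace and stop on an object; the grip force is fixed at half the most. Time passes only in rows, so rows that repeat a pose let the fingers close. It gives the time, the measured TCP pose, the force, the opening and the grip force at its end, in the units of the state.
- robot.get_obs(): the state, without advancing time (a new reading comes with each control period).
- snapshot(name): name is "scene" or "top" or "wrist"; returns a dict with "img" (420x560x3 uint8, blue, green, red), "camera_matrix" (3x3 intrinsics, pixels), "extrinsics" (4x4, takes a point from camera to world coordinates); the wrist camera has in their place "hand_eye" (4x4, takes a point from camera to tool coordinates, whose origin is the TCP and whose axes are the flange's). Camera axes: x right, y down, z forward; pixel columns grow to the right and rows downward; lengths in m; the calibration is good to about 2 mm. A picture is of the moment at which its call begins: read the wrist's pose just before it. There is no depth.
- close_job(): hands the job in; it is judged then, once.
Trained networks look in a picture, given as the dict that the camera call returned (one of the last four; its "shot" number tells which), for a name from the list of things; names that differ only in an ending like _2 or _b are one class to them, and where a whole thing is asked for, a point or a joint stands for the part that bears it (a point fixed in the world has none). Each returns a list of dicts, best first, with "conf" (0 to 1); they miss things now and then, are a little off and sometimes report something else, mostly with a low value. They report only what shows in the picture. A call takes as long as a camera call. They do not tell look-alikes from the thing itself.
- spotter.trace(name, picture): "region" (420x560 bool, what is visible of it) and "box" ([left, top, width, height] in pixels, round what is visible of it).
The state is a dict: "time": time; "joint_positions": joint angles; "qvel": joint speeds; "joint_torque": joint torques, N m; "tool_pos": TCP position; "ee_rot": TCP orientation; "wrist_force": force on the tool from outside, world axes, zero at the start; "wrist_torque": the same for the moment, N m; "width": finger opening in m; "finger_force": force on a finger pad.
Only numpy, scipy, OpenCV 4.12 (cv2) and the standard library are available. Lean on these libraries where they do the work, as an engineer would, in place of code of your own. Each camera call takes 0.05 s, during which the arm holds its last target. There are 200 camera calls.

## Working session

There is one attempt and no reset: what is moved stays moved. The work goes in short steps, Python scripts to look and compute and a tool call to move; the robot and the scene stay as the last step left them, time stands still between calls to the robot, and variables do not carry over. Pictures are saved under pics/ and viewed, at most 10 in all, crops included, and the job is handed in when it is done.

Besides the shell and the picture viewer there is one more tool, called after "Emit:" by a JSON object that holds its "api" and its "payload". servo_tool: Moves the arm, as the interface text tells. Its arguments: {"type":"object","properties":{"commands":{"type":"array","items":{"type":"number"}}},"required":["commands"]}

```bash
mkdir -p pics; python3 - <<'E'
from bench import robot,snapshot,spotter
import cv2,numpy as np
print(robot.tips_ahead); o=robot.get_obs(); print({k:np.round(v,3).tolist() for k,v in o.items()})
ims=[]
for c in("scene","top"):
    s=snapshot(c); ims.append(s["img"]); print(c,s["camera_matrix"].round(1).tolist(),s["extrinsics"].round(3).tolist())
    for n in("thermometer","rail","jug","spoon","brush","big_jug","clip_middle"):
        print(n,[(round(d["conf"],2),d["box"]) for d in spotter.trace(n,s)][:3])
    cv2.imwrite(f"pics/{c}.png",s["img"])
E
```

```text
0.011
{'time': 0.0, 'joint_positions': [-1.349, 0.088, 1.372, -0.0, 1.684, -0.103], 'qvel': [-0.001, 0.0, 0.0, 0.001, 0.001, -0.0], 'joint_torque': [0.0, -34.018, -30.242, 0.072, 0.033, -0.0], 'tool_pos': [0.175, -0.521, 0.215], 'ee_rot': [-3.139, -0.0, 0.325], 'wrist_force': [-0.219, -0.407, 0.697], 'wrist_torque': [0.038, -0.043, -0.063], 'finger_force': 0.0, 'width': 0.094}
scene [[395.9, 0.0, 276.5], [0.0, 395.9, 205.6], [0.0, 0.0, 1.0]] [[-0.392, 0.483, -0.783, 1.268], [0.92, 0.183, -0.347, 0.312], [-0.024, -0.856, -0.516, 0.612], [0.0, 0.0, 0.0, 1.0]]
thermometer [(0.96, [322.3, 271.8, 20.7, 35.5]), (0.88, [328.5, 193.4, 24.0, 40.4]), (0.65, [279.2, 251.7, 24.1, 50.0])]
rail [(0.69, [239.9, 185.9, 202.0, 150.0])]
jug [(0.75, [146.9, 169.3, 38.1, 54.3])]
spoon [(0.84, [284.3, 182.3, 13.7, 68.3])]
brush [(0.77, [375.3, 199.7, 27.0, 68.0])]
big_jug [(0.89, [210.1, 174.7, 52.6, 63.0]), (0.4, [324.0, 204.3, 16.3, 34.9])]
clip_middle [(0.86, [147.5, 170.1, 38.2, 52.4])]
top [[479.5, 0.0, 276.9], [0.0, 479.5, 206.4], [0.0, 0.0, 1.0]] [[0.118, -0.973, 0.198, 0.35], [-0.993, -0.115, 0.024, -0.008], [-0.0, -0.2, -0.98, 1.235], [0.0, 0.0, 0.0, 1.0]]
thermometer [(0.86, [207.3, 166.9, 15.9, 18.7]), (0.71, [214.2, 130.0, 14.1, 17.3]), (0.68, [247.3, 142.2, 19.5, 24.7])]
rail [(0.97, [135.6, 146.8, 171.3, 63.0])]
jug [(0.71, [408.9, 241.2, 53.0, 47.7])]
spoon [(0.57, [257.2, 176.1, 18.1, 25.8])]
brush [(0.53, [164.2, 159.8, 25.7, 27.4])]
big_jug [(0.61, [312.4, 234.0, 65.2, 47.3])]
clip_middle [(0.95, [413.4, 240.7, 47.5, 48.8]), (0.63, [227.2, 260.6, 20.7, 26.0])]
```

View pics/scene.png

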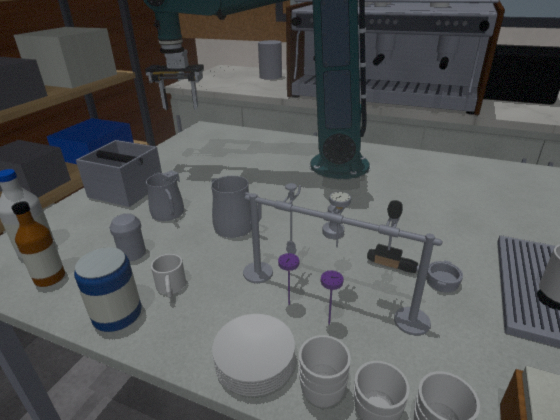

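View pics/top.png

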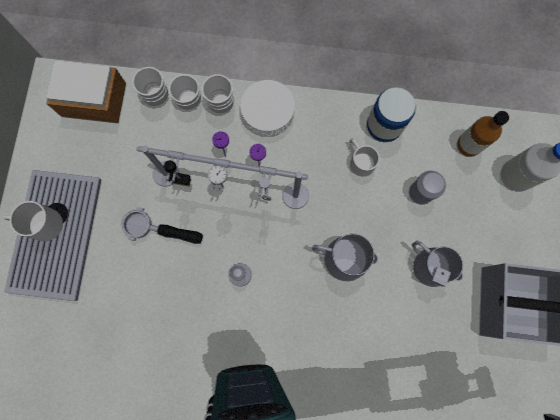

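Both views show the thermometer (white dial) in the middle hook: top (217,174), scene (340,199). The purple ones stand beyond the rail. The clipped jug is at top (440,265).

```bash
cat > h.py <<'E'
import numpy as np,cv2
from scipy.spatial.transform import Rotation as R
from bench import robot,snapshot,spotter
def cam(s,o=None):
    if "extrinsics" in s: return s["camera_matrix"],s["extrinsics"]
    T=np.eye(4);T[:3,:3]=R.from_euler("xyz",o["ee_rot"]).as_matrix();T[:3,3]=o["tool_pos"]
    return s["camera_matrix"],T@s["hand_eye"]
def atz(K,E,uv,z):
    d=E[:3,:3]@np.linalg.solve(K,[*uv,1]);return E[:3,3]+d*(z-E[2,3])/d[2]
def tri(obs):
    A=0;b=0
    for K,E,uv in obs:
        d=E[:3,:3]@np.linalg.solve(K,[*uv,1]);d/=np.linalg.norm(d);P=np.eye(3)-np.outer(d,d);A=A+P;b=b+P@E[:3,3]
    return np.linalg.solve(A,b)
def proj(K,E,p):
    q=np.linalg.inv(E)@[*p,1];u=K@q[:3];return u[:2]/u[2]
E
python3 - <<'E'
from h import *
t=snapshot("top");s=snapshot("scene");T=cam(t);S=cam(s)
print("therm tri",tri([(*T,(217.5,174.5)),(*S,(339.5,200))]), atz(*T,(217.5,174.5),.229),atz(*S,(339.5,199.5),.229))
for uv in((140,150),(305,177)): print("bar",atz(*T,uv,.201))
print("scene bar",atz(*S,(251,199),.207),atz(*S,(431,240),.207))
print("jug c",atz(*T,(441,264),.11),"clip",atz(*T,(441,276),.116),"handle",atz(*T,(419,246),.09))
a=cv2.resize(t["img"][225:305,395:480],None,fx=5,fy=5,interpolation=cv2.INTER_CUBIC)
b=cv2.resize(t["img"][140:220,130:320],None,fx=4,fy=4,interpolation=cv2.INTER_CUBIC)
im=np.zeros((320+0,760,3),np.uint8);im[:]=b
c=np.zeros((600,760,3),np.uint8);c[:320]=b;c[320:600,:298]=cv2.resize(a,(298,280));cv2.imwrite("pics/c.png",c)
E
```

```text
therm tri [0.61103837 0.15468525 0.22035723] [0.60899462 0.15262695 0.229     ] [0.62343999 0.15829353 0.229     ]
bar [0.65225152 0.33877694 0.201     ]
bar [ 0.63339629 -0.03734159  0.201     ]
scene bar [ 0.64804295 -0.01925502  0.207     ] [0.66448001 0.3308814  0.207     ]
jug c [ 0.48672949 -0.37772277  0.11      ] clip [ 0.45832763 -0.37712719  0.116     ] handle [ 0.52596684 -0.32981701  0.09      ]
```

View pics/c.png

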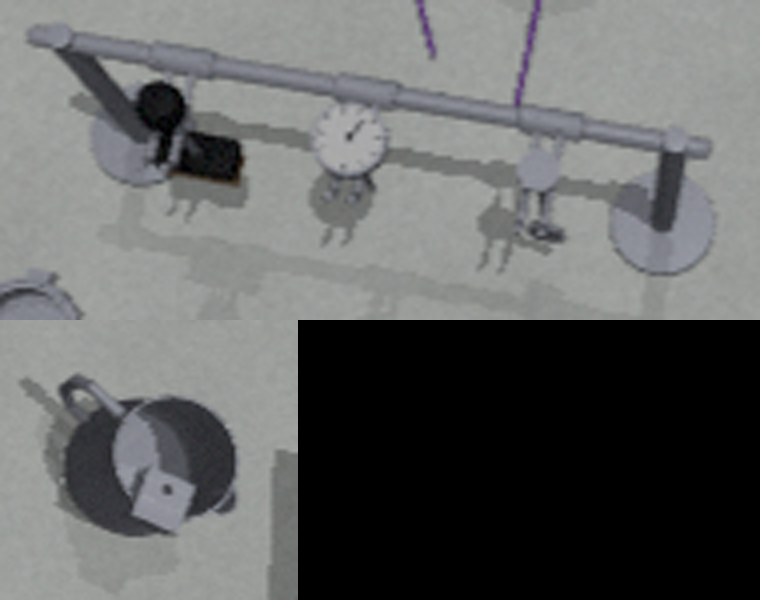

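The dial centre is at about top pixel (217.5,175). The clip hole shows at about (442.6,273.5). I'll move over the jug and look with the wrist camera.

```bash
cat >> h.py <<'E'
def go(p,yaw=-0.05):
    o=robot.get_obs();Rm=R.from_euler("xyz",o["ee_rot"]);D=R.from_euler("xyz",[np.pi,0,yaw])
    print("shift mm",(Rm.inv().apply(np.array(p)-o["tool_pos"])*1000).round(1),"turn",(Rm.inv()*D).as_rotvec(degrees=True).round(2))
E
python3 - <<'E'
from h import *
t=snapshot("top");T=cam(t);w=snapshot("wrist");print(w["hand_eye"].round(3).tolist(),w["camera_matrix"].round(0).tolist())
print("hole",atz(*T,(442.6,273.5),.116),"rim c",atz(*T,(444.6,265.8),.11),"dial",atz(*T,(217.5,175),.229))
go([.45,-.38,.33])
E
```

```text
[[0.0, -0.972, -0.237, 0.068], [1.0, 0.0, 0.0, 0.001], [0.0, -0.237, 0.972, -0.169], [0.0, 0.0, 0.0, 1.0]] [[356.0, 0.0, 283.0], [0.0, 356.0, 208.0], [0.0, 0.0, 1.0]]
hole [ 0.46450601 -0.38051938  0.116     ] rim c [ 0.48352656 -0.3862765   0.11      ] dial [0.60788318 0.15246734 0.229     ]
shift mm [ 305.2  -46.3 -113.5] turn [ 1.000e-02 -0.000e+00  2.147e+01]
```

Emit:
{"api": "servo_tool", "payload": {"commands": [0.05,-0.01,-0.03,0,0,5,0.07,0.1,-0.02,-0.06,0,0,10,0.07,0.15,-0.03,-0.1,0,0,15,0.07,0.2,-0.04,-0.113,0,0,20,0.07,0.25,-0.046,-0.113,0,0,21.5,0.07,0.3,-0.046,-0.113,0,0,21.5,0.07,0.305,-0.046,-0.113,0,0,21.5,0.07,0.305,-0.046,-0.113,0,0,21.5,0.07]}}

```text
time: 2.0
tool_pos: [0.4497, -0.3804, 0.3292]
ee_rot: [3.142, 0.001, -0.05]
wrist_force: [-0.6, -0.9, -0.2]
width: 0.07
finger_force: 0.0
```

```bash
python3 - <<'E'
from h import *
o=robot.get_obs();print(o["time"],o["tool_pos"],o["ee_rot"]);w=snapshot("wrist");W=cam(w,o)
print(proj(*W,[.4645,-.3805,.116]),proj(*W,[.4835,-.386,.11]))
np.savez("w1.npz",K=W[0],E=W[1]);cv2.imwrite("pics/w1.png",w["img"])
t=snapshot("top");cv2.imwrite("pics/t1.png",t["img"])
E
```

```text
2.0 [ 0.4497233  -0.38037005  0.32919395] [ 3.14157528e+00  9.80147245e-04 -5.00663087e-02]
[281.58001823 173.03400512] [285.79397549 154.54709486]
```

View pics/w1.png

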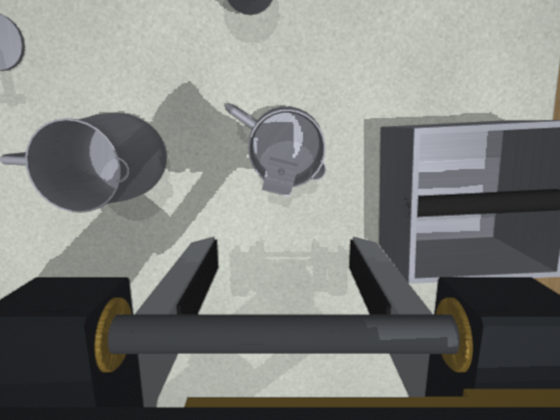

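The wrist view confirms the jug at (287,147) and the clip hole at about (282,172), close to the predicted point. I'll refine the hole numerically and plan the move to the thermometer.

```bash
python3 - <<'E'
from h import *
z=np.load("w1.npz");W=(z["K"],z["E"]);g=cv2.cvtColor(cv2.imread("pics/w1.png"),6).astype(int);print(g[165:181,274:292])
g2=cv2.cvtColor(cv2.imread("pics/t1.png"),6).astype(int);print(g2[268:280,436:450])
c=cv2.resize(cv2.imread("pics/w1.png")[95:200,215:335],None,fx=5,fy=5,interpolation=cv2.INTER_CUBIC);cv2.imwrite("pics/w1c.png",c)
go([.54,.155,.33])
E
```

```text
[[120 119 119 119 120 120 119 119 120 121 121 121 121 122 119 120 119 116]
 [122 121 120 121 120 120 119 119 119 120 120 120 119 120 120 121 122 121]
 [124 124 123 122 121 120 116 115 116 118 119 120 119 119 120 119 120 121]
 [124 124 124 123 121 114 111 110 110 113 117 119 119 119 119 120 119 119]
 [122 122 122 120 111 104 105 107 109 109 113 120 122 121 120 120 119 119]
 [120 120 120 115 103  97  98 102 106 105 110 120 124 123 123 122 121 120]
 [119 119 117 112 102 103 106 107 106 102 106 118 123 124 124 124 124 123]
 [120 120 120 115 105 104 112 114 110 104 106 117 121 122 123 123 123 124]
 [120 121 121 118 111 106 109 111 109 106 110 118 120 120 121 121 122 122]
 [120 120 121 120 116 110 106 104 107 112 116 119 119 119 119 119 119 121]
 [119 120 120 120 119 116 114 113 116 119 120 120 120 120 119 118 119 118]
 [118 118 118 119 120 120 120 120 120 121 121 121 121 121 120 120 120 120]
 [120 118 119 118 118 118 119 119 120 120 120 121 121 121 122 121 121 121]
 [123 123 122 120 119 118 118 119 118 119 119 119 119 120 121 121 121 122]
 [125 126 126 124 123 120 120 119 120 118 118 118 
[... 166 characters left out ...]
 98 103 102 100 102 105  98  91  89  88  89  76  61]
 [ 88 107 106 104 103 100 103 104 102 101  94  89  76  58]
 [ 97 101 101 104 105 103  99 102 103 103 102 101  87  69]
 [116 104  99 102 104  89  72  86 101 102 101 103 103  98]
 [125 100 100 102  99  84  68  68  94 106 102 103 102 100]
 [126 101  99 102 102  89  74  78  96 103 103 104 105  94]
 [110 100 105 101 101 100  99 101 100 102 101 104 103  82]
 [105 109 108 105 103  99 100 102 104 105 104 101  92  70]
 [103 103 105 107 105 105 102 103 102 104 104 102  95  69]
 [104 100 104 104 108 100 103 103 105 103 103 102  83  53]
 [ 99  99  98 104  99 103 103 107 102 105 108  92  65  56]]
shift mm [  63.2 -540.    -0.6] turn [ 0.03  0.02 -0.12]
```

View pics/w1c.png

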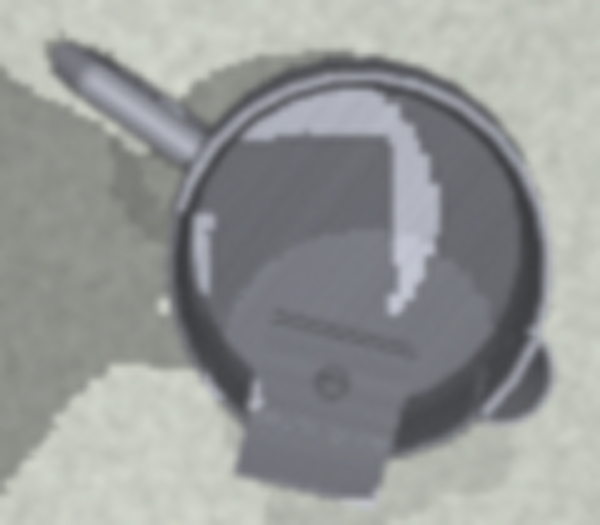

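The hole is clear in the wrist picture at about (281.3,171.1) and in the top picture at about (442.4,273). Next I move near the thermometer.

Emit:
{"api": "servo_tool", "payload": {"commands": [0.006,-0.054,0,0,0,0,0.07,0.012,-0.108,0,0,0,0,0.07,0.019,-0.165,0,0,0,0,0.07,0.026,-0.225,0,0,0,0,0.07,0.033,-0.285,0,0,0,0,0.07,0.04,-0.345,0,0,0,0,0.07,0.048,-0.405,0,0,0,0,0.07,0.056,-0.465,0,0,0,0,0.07,0.063,-0.52,0,0,0,0,0.07,0.063,-0.54,0,0,0,0,0.07]}}

```text
time: 3.35
tool_pos: [0.5399, 0.157, 0.3293]
ee_rot: [3.141, 0.0, -0.049]
wrist_force: [0.6, 0.0, -0.1]
width: 0.0703
finger_force: 0.0
```

Emit:
{"api": "servo_tool", "payload": {"commands": [0,0,0,0,0,0,0.07,0,0,0,0,0,0,0.07,0,0,0,0,0,0,0.07]}}

```text
time: 3.72
tool_pos: [0.5401, 0.154, 0.3298]
ee_rot: [3.141, -0.001, -0.053]
wrist_force: [0.4, -0.3, 0.5]
width: 0.0702
finger_force: 0.0
```

```bash
python3 - <<'E'
from h import *
z=np.load("w1.npz");W1=(z["K"],z["E"])
o=robot.get_obs();print(o["time"],o["tool_pos"],o["ee_rot"]);w=snapshot("wrist");W=cam(w,o);t=snapshot("top");T=cam(t)
print("hole W",atz(*W1,(281.3,171.1),.116),"T",atz(*T,(442.4,273),.116),"tri",tri([(*W1,(281.3,171.1)),(*T,(442.4,273))]))
print("rim W",atz(*W1,(287.2,146.5),.11))
print("pred dial",proj(*W,[.608,.1525,.229]))
for d in spotter.trace("thermometer",w)[:3]: print(d["conf"],d["box"])
np.savez("w2.npz",K=W[0],E=W[1]);cv2.imwrite("pics/w2.png",w["img"])
E
```

```text
3.725 [0.5401246  0.15401655 0.32984843] [ 3.14123958e+00 -6.29386520e-04 -5.31708030e-02]
hole W [ 0.46660569 -0.38030492  0.116     ] T [ 0.46560166 -0.38000321  0.116     ] tri [ 0.4660668  -0.38046383  0.11402584]
rim W [ 0.4920121  -0.38792272  0.11      ]
pred dial [278.74136311 123.0952864 ]
```

View pics/w2.png

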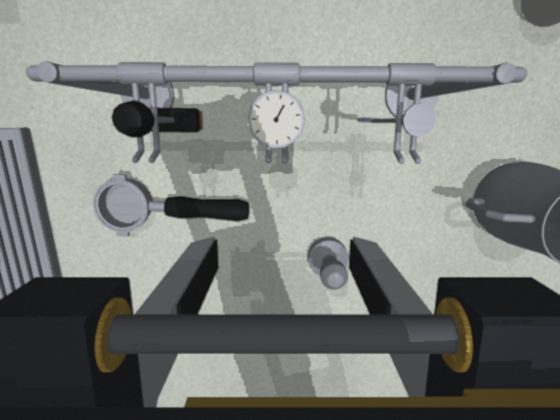

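The dial is at (277,119), with the rail level in the picture and the fingers clear of the neighbours. Computing the grasp.

```bash
python3 - <<'E'
from h import *
z=np.load("w2.npz");W=(z["K"],z["E"]);t=snapshot("top");T=cam(t)
im=cv2.imread("pics/w2.png");m=((im.min(2)>185)).astype(np.uint8);m[:80]=0;m[160:]=0;m[:,:240]=0;m[:,310:]=0
c=max(cv2.findContours(m,0,2)[0],key=cv2.contourArea);e=cv2.minEnclosingCircle(c);print(e)
print(atz(*W,e[0],.229),tri([(*W,e[0]),(*T,(217.5,175))]),atz(*T,(217.5,175),.229))
go([.610,.153,.219])
E
```

```text
((276.16802978515625, 118.80729675292969), 27.069150924682617)
[0.61115788 0.15421712 0.229     ] [0.61124935 0.15450733 0.21595127] [0.60788318 0.15246734 0.229     ]
shift mm [ 69.9  -1.6 110.6] turn [ 0.01 -0.01 -0.1 ]
```

Emit:
{"api": "servo_tool", "payload": {"commands": [0.035,-0.0013,0,0,0,0,0.07,0.07,-0.0025,0.0,0,0,0,0.07,0.07,-0.0025,0.03,0,0,0,0.07,0.07,-0.0025,0.06,0,0,0,0.07,0.07,-0.0025,0.08,0,0,0,0.07,0.07,-0.0025,0.095,0,0,0,0.07,0.07,-0.0025,0.105,0,0,0,0.07,0.07,-0.0025,0.11,0,0,0,0.07,0.07,-0.0025,0.11,0,0,0,0.07]}}

```text
time: 5.05
tool_pos: [0.6102, 0.1548, 0.2197]
ee_rot: [3.142, -0.0, -0.05]
wrist_force: [-0.9, -0.5, 0.3]
width: 0.0701
finger_force: 0.0
```

```bash
python3 - <<'E'
from h import *
o=robot.get_obs();print(o["tool_pos"],o["ee_rot"]);w=snapshot("wrist");t=snapshot("top");W=cam(w,o)
print("tcp,tip-line px",proj(*W,o["tool_pos"]),proj(*W,o["tool_pos"]+[0,0,.009]))
im=np.zeros((300,800,3),np.uint8);im[:,:400]=cv2.resize(w["img"],(400,300));im[:,400:]=cv2.resize(t["img"][130:220,150:270],(400,300));cv2.imwrite("pics/g.png",im);cv2.imwrite("pics/w3.png",w["img"]); go([.610,.154,.219])
E
```

```text
[0.61017229 0.15477811 0.2197127 ] [ 3.14158391e+00 -4.77312823e-04 -5.04337319e-02]
tcp,tip-line px [280.77225172 261.61629307] [280.64071277 268.75124459]
shift mm [-0.4  0.9  1.3] turn [-0.01 -0.09 -0.02]
```

View pics/g.png

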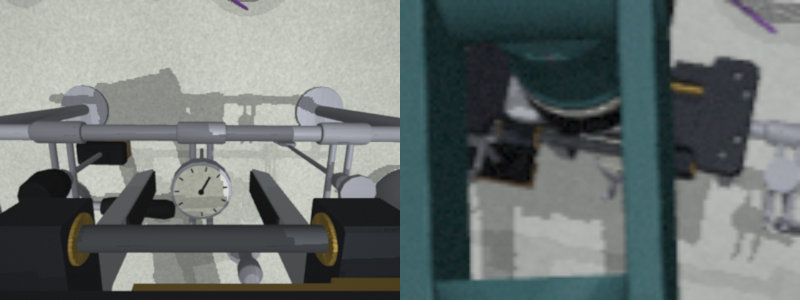

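The dial sits between the open fingers, a few pixels forward of centre. Measuring the offset.

```bash
python3 - <<'E'
from h import *
o=robot.get_obs();w=snapshot("wrist");W=cam(w,o);im=w["img"]
g=cv2.cvtColor(im,6);print("col281",g[215:315:3,281].tolist());print("row262",g[255,225:340:4].tolist())
m=(im.min(2)>150).astype(np.uint8);m[:215]=0;m[312:]=0;m[:,:236]=0;m[:,325:]=0
c=max(cv2.findContours(m,0,2)[0],key=cv2.contourArea);print(cv2.boundingRect(c),cv2.fitEllipse(cv2.convexHull(c)))
for v in (254,258,262,266): print(v,atz(*W,(281,v),.229)-o["tool_pos"])
E
```

```text
col281 [80, 75, 76, 80, 110, 116, 162, 164, 166, 161, 158, 159, 166, 169, 168, 169, 162, 30, 25, 86, 161, 143, 141, 144, 139, 147, 162, 150, 126, 131, 104, 145, 123, 84]
row262 [183, 182, 181, 185, 127, 134, 162, 162, 160, 166, 166, 164, 167, 167, 169, 166, 34, 170, 159, 166, 169, 202, 217, 208, 177, 182, 175, 176, 176]
(244, 215, 81, 97) ((313.55810546875, 263.0564880371094), (97.03414916992188, 138.98062133789062), 82.39861297607422)
254 [ 0.00738478 -0.00055323  0.00865084]
258 [ 0.00535245 -0.00044858  0.00865084]
262 [ 0.00330863 -0.00034334  0.00865084]
266 [ 0.00125322 -0.0002375   0.00865084]
```

The dial centre (rows 228 to 307, hub about 268) is within about 1 mm of the TCP line. Grip and lift.

Emit:
{"api": "servo_tool", "payload": {"commands": [0.0005,0,0,0,0,0,0.05,0.0005,0,0,0,0,0,0.036,0.0005,0,0,0,0,0,0.03,0.0005,0,0,0,0,0,0.03,0.0005,0,0,0,0,0,0.03,0.0005,0,0,0,0,0,0.03]}}

```text
time: 5.95
tool_pos: [0.6106, 0.1548, 0.2195]
ee_rot: [-3.142, -0.0, -0.05]
wrist_force: [-0.6, -0.6, 0.9]
width: 0.0416
finger_force: 30.0
```

Emit:
{"api": "servo_tool", "payload": {"commands": [0,0,-0.004,0,0,0,0.03,0,0,-0.009,0,0,0,0.03,0,0,-0.016,0,0,0,0.03,0,0,-0.025,0,0,0,0.03,0,0,-0.038,0,0,0,0.03,0,0,-0.055,0,0,0,0.03,-0.02,0,-0.075,0,0,0,0.03,-0.05,0,-0.09,0,0,0,0.03,-0.08,0,-0.1,0,0,0,0.03,-0.08,0,-0.1,0,0,0,0.03]}}

```text
time: 7.2
tool_pos: [0.5302, 0.1592, 0.3232]
ee_rot: [-3.14, -0.006, -0.05]
wrist_force: [0.2, 0.0, -0.8]
width: 0.0414
finger_force: 30.0
```

```bash
python3 - <<'E'
from h import *
o=robot.get_obs();w=snapshot("wrist");s=snapshot("scene");t=snapshot("top");W=cam(w,o)
im=np.zeros((420,800,3),np.uint8);im[:,:400]=cv2.resize(w["img"][150:360,180:380],(400,420));im[:,400:]=cv2.resize(s["img"][100:310,240:440],(400,420));cv2.imwrite("pics/held.png",im)
print("tcp",proj(*W,o["tool_pos"]+[0,0,.009]))
go([.466,-.380,.260])
E
```

```text
tcp [280.61586148 268.65980347]
shift mm [-37.9 541.3  59.4] turn [ 0.01 -0.01 -0.04]
```

View pics/held.png

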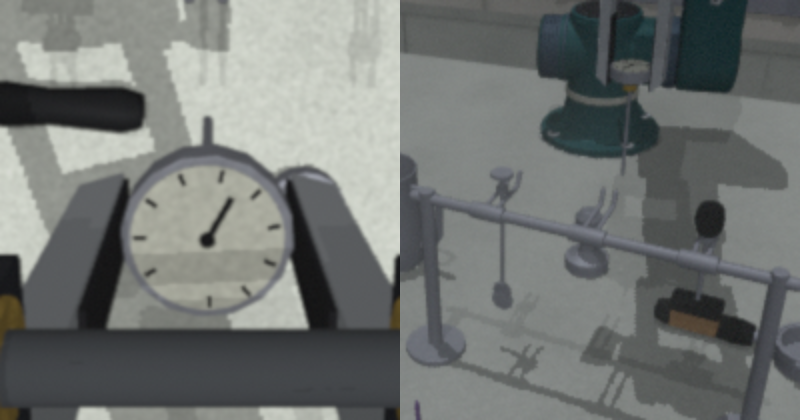

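The thermometer is held and off the hook. In the wrist view the dial hub is at about (283.5,270) and the stem tip shows at about (284,210). Carrying it to the jug.

Emit:
{"api": "servo_tool", "payload": {"commands": [-0.002,0.03,0,0,0,0,0.03,-0.006,0.08,0,0,0,0,0.03,-0.01,0.135,0,0,0,0,0.03,-0.014,0.19,0,0,0,0,0.03,-0.018,0.245,0,0,0,0,0.03,-0.022,0.3,0,0,0,0,0.03,-0.026,0.355,0,0,0,0,0.03,-0.03,0.41,0,0,0,0,0.03,-0.034,0.465,0,0,0,0,0.03,-0.037,0.505,0,0,0,0,0.03]}}

```text
time: 8.6
tool_pos: [0.4678, -0.3468, 0.3176]
ee_rot: [-3.14, 0.002, -0.053]
wrist_force: [-0.6, -0.3, -0.1]
width: 0.0413
finger_force: 30.0
```

Emit:
{"api": "servo_tool", "payload": {"commands": [-0.0005,0.02,0.0,0,0,0,0.03,-0.001,0.033,0.01,0,0,0,0.03,-0.001,0.036,0.03,0,0,0,0.03,-0.001,0.036,0.05,0,0,0,0.03,-0.001,0.036,0.06,0,0,0,0.03,-0.001,0.036,0.06,0,0,0,0.03,-0.001,0.036,0.06,0,0,0,0.03]}}

```text
time: 9.48
tool_pos: [0.4659, -0.3795, 0.2605]
ee_rot: [3.14, -0.001, -0.05]
wrist_force: [-1.0, -0.2, 0.0]
width: 0.0411
finger_force: 30.0
```

```bash
python3 - <<'E'
from h import *
o=robot.get_obs();print(o["tool_pos"],o["ee_rot"],o["finger_force"]);w=snapshot("wrist");W=cam(w,o)
p=o["tool_pos"];print("hub",proj(*W,p+[0,0,.0095]),"tip",proj(*W,p-[0,0,.1125]),"hole",proj(*W,[.466,-.38,.116]))
go([.466,-.380,.2405]);cv2.imwrite("pics/w4.png",w["img"])
cv2.imwrite("pics/w4c.png",cv2.resize(w["img"][140:290,210:360],(600,600),interpolation=cv2.INTER_CUBIC))
E
```

```text
[ 0.46589346 -0.37945079  0.26052517] [ 3.14048934e+00 -1.31087132e-03 -4.97629880e-02] 29.999881982803345
hub [280.65330143 269.15449145] tip [281.59383573 208.91562938] hole [282.32837668 200.34082949]
shift mm [ 0.1  0.3 20.3] turn [ 0.08 -0.09  0.  ]
```

View pics/w4c.png

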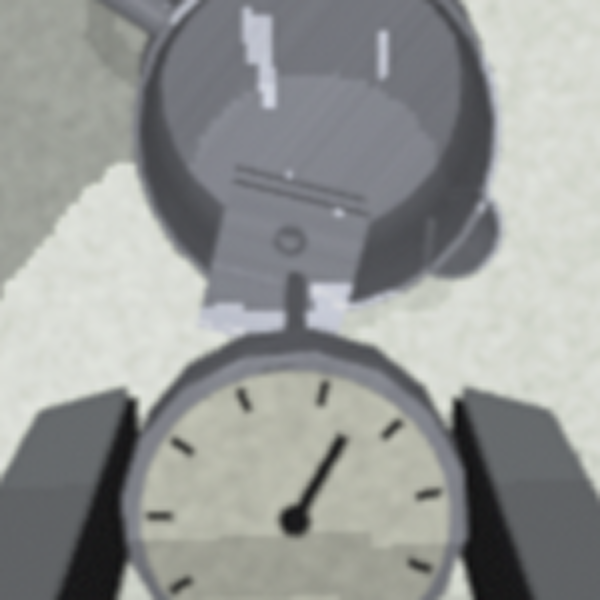

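The hole is at crop (290,241), which is wrist pixel (282.5,200.3). The tip is at crop (297,274), which is (284.3,208.5). The tip sits about 1.5 mm too far along tool +y, so I'll correct that and descend to 10 mm above the clip for a check.

Emit:
{"api": "servo_tool", "payload": {"commands": [0,-0.0007,0.007,0,0,0,0.03,0,-0.0014,0.014,0,0,0,0.03,0,-0.0014,0.019,0,0,0,0.03,0,-0.0014,0.022,0,0,0,0.03,0,-0.0014,0.022,0,0,0,0.03,0,-0.0014,0.022,0,0,0,0.03]}}

```text
time: 10.28
tool_pos: [0.4656, -0.3783, 0.2377]
ee_rot: [3.141, -0.0, -0.05]
wrist_force: [-0.3, 0.0, -0.4]
width: 0.0411
finger_force: 30.0
```

```bash
python3 - <<'E'
from h import *
o=robot.get_obs();print(o["tool_pos"],o["ee_rot"],o["wrist_force"]);w=snapshot("wrist");W=cam(w,o)
p=o["tool_pos"];print("hub",proj(*W,p+[0,0,.0095]),"tip",proj(*W,p-[0,0,.1125]),"tip at z.116",proj(*W,[p[0],p[1],.116]),"hole",proj(*W,[.466,-.38,.116]))
cv2.imwrite("pics/w5c.png",cv2.resize(w["img"][180:240,250:310],(600,600),interpolation=cv2.INTER_CUBIC))
E
```

```text
[ 0.46558386 -0.37831569  0.23773401] [ 3.14122354e+00 -3.56627318e-04 -5.04786169e-02] [-0.30742455  0.00827405 -0.38452856]
hub [280.63987084 269.17173094] tip [281.6958907  208.78749461] tip at z.116 [281.74166865 206.16986747] hole [283.7228868 205.589691 ]
```

View pics/w5c.png

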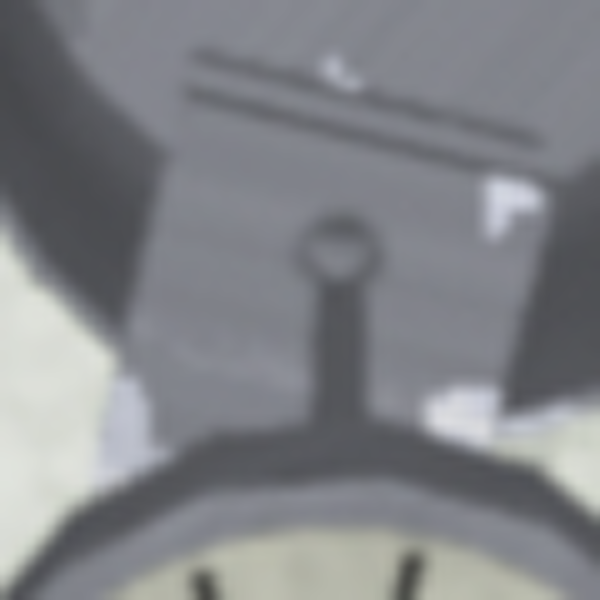

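The hole is at (284.0,205.0) and the tip at (284.1,208.3). Columns are aligned, and a small +x shift (about 0.7 mm) centres the rows. Descending gently to feel the entry.

Emit:
{"api": "servo_tool", "payload": {"commands": [0.0007,0,0.003,0,0,0,0.03,0.0007,0,0.006,0,0,0,0.03,0.0007,0,0.008,0,0,0,0.03,0.0007,0,0.01,0,0,0,0.03,0.0007,0,0.012,0,0,0,0.03,0.0007,0,0.013,0,0,0,0.03,0.0007,0,0.013,0,0,0,0.03]}}

```text
time: 11.2
tool_pos: [0.4662, -0.3783, 0.2244]
ee_rot: [3.142, 0.0, -0.05]
wrist_force: [-0.8, 0.4, -0.5]
width: 0.0415
finger_force: 30.0
```

No contact force with the tip about 4 mm below the clip face, so it is in the hole.

Emit:
{"api": "servo_tool", "payload": {"commands": [0,0,0.002,0,0,0,0.03,0,0,0.004,0,0,0,0.03,0,0,0.006,0,0,0,0.03,0,0,0.008,0,0,0,0.03,0,0,0.01,0,0,0,0.03,0,0,0.01,0,0,0,0.03]}}

```text
time: 11.95
tool_pos: [0.4662, -0.3784, 0.2143]
ee_rot: [3.141, -0.0, -0.051]
wrist_force: [-0.1, -0.7, -0.9]
width: 0.0412
finger_force: 30.0
```

```bash
cat > chk.py <<'E'
from h import *
a=cv2.imread("pics/w4.png");o=robot.get_obs();w=snapshot("wrist")["img"]
tp=a[258:285,262:302]
r=cv2.matchTemplate(w[240:305,245:325],tp,5);print("hub shift px",np.array(cv2.minMaxLoc(r)[3])-[17,18],r.max())
tp=a[205:235,276:292];print(o["wrist_force"].round(2),o["wrist_torque"].round(2),o["tool_pos"].round(4))
s=snapshot("top");b=cv2.imread("pics/t1.png")
print("row of face edge/greys col 284:",cv2.cvtColor(w,6)[190:232:2,284].tolist())
E
python3 chk.py
```

```text
hub shift px [0 0] 0.9938575
[-0.11 -0.68 -0.95] [-0.14 -0.15  0.09] [ 0.4662 -0.3784  0.2143]
row of face edge/greys col 284: [134, 195, 131, 125, 126, 107, 134, 131, 131, 119, 88, 88, 88, 87, 87, 86, 89, 90, 88, 112, 132]
```

No slip in the grip and no resistance, so the stem is through the upper plate. Continuing slowly.

Emit:
{"api": "servo_tool", "payload": {"commands": [0,0,0.0015,0,0,0,0.03,0,0,0.003,0,0,0,0.03,0,0,0.0045,0,0,0,0.03,0,0,0.006,0,0,0,0.03,0,0,0.008,0,0,0,0.03,0,0,0.008,0,0,0,0.03]}}

```text
time: 12.8
tool_pos: [0.4661, -0.3783, 0.206]
ee_rot: [-3.141, 0.0, -0.05]
wrist_force: [0.9, -0.4, -1.0]
width: 0.0411
finger_force: 30.0
```

```bash
python3 - <<'E'
from h import *
o=robot.get_obs();w=snapshot("wrist");W=cam(w,o);g=cv2.cvtColor(w["img"],6)
print("entry px",proj(*W,[o["tool_pos"][0],o["tool_pos"][1],.116]))
print(g[196:234,266:304:2])
t=snapshot("top");b=cv2.imread("pics/t1.png")
for n in("jug",):print([(round(d["conf"],2),d["box"]) for d in spotter.trace(n,t)][:2],[(round(d["conf"],2),d["box"]) for d in spotter.trace(n,w)][:2])
E
```

```text
entry px [281.63184844 215.79316456]
[[129 126 133 135 132 128 119 108 103 108 118 127 131 134 134 131 131 132
  132]
 [123 102 117 126 133 135 132 129 118 106 104 109 120 127 130 130 131 133
  131]
 [124 107 102 102 117 126 133 134 132 127 116 108 104 109 118 125 129 132
  131]
 [129 128 118 107 102 102 117 127 133 135 132 128 117 105 102 108 118 125
  129]
 [129 133 132 128 118 107 103 105 117 126 132 135 131 125 115 107 104 108
  118]
 [125 131 133 134 132 128 118 107 102 104 116 126 132 133 131 126 115 107
  105]
 [126 130 131 131 133 134 131 128 118 106 101 105 117 126 131 134 131 125
  130]
 [128 131 131 130 131 133 133 134 131 128 117 106 102 105 116 126 131 133
  159]
 [129 129 130 130 130 130 131 133 133 134 131 127 117 106 102 105 116 125
  161]
 [129 131 130 131 130 130 131 131 131 132 134 133 132 126 117 106 102 105
  139]
 [132 131 130 130 129 130 131 131 131 130 131 133 133 133 131 127 116 106
  107]
 [135 133 132 131 130 130 131 130 130 130 130 131 131 132 133 133 131 126
  116]
 [136 136 135 133 133 131 130 130 130 130 131 130 131 131 131 131 133 133
  131]
 [134 135 
[... 1391 characters left out ...]
1  91  90  89  89  89  90  88  88  87  87  88  91
   97]
 [ 88  87  88  90  92  91  90  90  91  93  98  98  91  87  87  86  87  86
   86]
 [ 86  87  92  94  98  98 101 105 108 112 117 116 106  94  87  86  85  86
   86]
 [ 86  89 104 110 117 120 124 130 133 136 134 133 129 113  98  90  87  87
   87]
 [ 86 102 127 133 136 134 134 135 135 134 132 132 132 130 123 109  97  91
   89]
 [101 128 137 135 135 131 131 132 132 129 129 129 128 129 132 130 119 107
   97]
 [126 139 133 132 133 129 133 140 139 134 133 132 128 128 131 133 134 130
  117]
 [137 135 131 135 140 144 150 162 160 151 149 148 138 134 131 133 135 135
  133]]
[(0.86, [412.1, 242.0, 25.8, 46.7])] [(0.84, [206.5, 116.4, 142.6, 115.2])]
```

The grey patch shows the stem entering the ringed hole at (284,217), so it is inserted. Pushing on slowly.

Emit:
{"api": "servo_tool", "payload": {"commands": [0,0,0.002,0,0,0,0.03,0,0,0.004,0,0,0,0.03,0,0,0.006,0,0,0,0.03,0,0,0.008,0,0,0,0.03,0,0,0.01,0,0,0,0.03,0,0,0.012,0,0,0,0.03,0,0,0.014,0,0,0,0.03,0,0,0.016,0,0,0,0.03,0,0,0.018,0,0,0,0.03,0,0,0.02,0,0,0,0.03]}}

```text
time: 14.25
tool_pos: [0.4662, -0.3783, 0.1864]
ee_rot: [3.141, -0.0, -0.05]
wrist_force: [1.0, -0.9, -0.3]
width: 0.0414
finger_force: 30.0
```

```bash
python3 chk.py
```

```text
hub shift px [0 0] 0.9865715
[ 0.96 -0.87 -0.34] [-0.12 -0.24 -0.02] [ 0.4662 -0.3783  0.1864]
row of face edge/greys col 284: [132, 132, 132, 130, 130, 130, 99, 127, 128, 98, 130, 131, 129, 128, 109, 85, 88, 89, 87, 111, 133]
```

Emit:
{"api": "servo_tool", "payload": {"commands": [0,0,0.004,0,0,0,0.03,0,0,0.008,0,0,0,0.03,0,0,0.012,0,0,0,0.03,0,0,0.016,0,0,0,0.03,0,0,0.02,0,0,0,0.03,0,0,0.024,0,0,0,0.03,0,0,0.028,0,0,0,0.03,0,0,0.032,0,0,0,0.03,0,0,0.036,0,0,0,0.03,0,0,0.04,0,0,0,0.03]}}

```text
time: 15.6
tool_pos: [0.4662, -0.3783, 0.1462]
ee_rot: [3.142, -0.0, -0.05]
wrist_force: [1.1, -1.0, 0.9]
width: 0.0411
finger_force: 30.0
```

```bash
python3 chk.py
```

```text
hub shift px [0 0] 0.99512273
[ 1.09 -1.02  0.86] [-0.13 -0.37  0.02] [ 0.4662 -0.3783  0.1462]
row of face edge/greys col 284: [131, 131, 133, 133, 129, 130, 131, 129, 100, 85, 85, 85, 85, 86, 102, 130, 103, 87, 87, 109, 131]
```

Emit:
{"api": "servo_tool", "payload": {"commands": [0,0,0.002,0,0,0,0.03,0,0,0.004,0,0,0,0.03,0,0,0.006,0,0,0,0.03,0,0,0.008,0,0,0,0.03,0,0,0.01,0,0,0,0.03,0,0,0.012,0,0,0,0.03,0,0,0.013,0,0,0,0.03,0,0,0.013,0,0,0,0.03]}}

```text
time: 16.7
tool_pos: [0.4661, -0.3782, 0.1332]
ee_rot: [-3.141, 0.001, -0.05]
wrist_force: [2.1, -0.4, 0.1]
width: 0.0413
finger_force: 30.0
```

Emit:
{"api": "servo_tool", "payload": {"commands": [0,0,0.0005,0,0,0,0.03,0,0,0.001,0,0,0,0.03,0,0,0.001,0,0,0,0.03]}}

```text
time: 17.08
tool_pos: [0.4662, -0.3783, 0.1325]
ee_rot: [3.141, -0.0, -0.05]
wrist_force: [2.0, 0.1, 0.4]
width: 0.0413
finger_force: 30.0
```

Emit:
{"api": "servo_tool", "payload": {"commands": [0,0,0.0005,0,0,0,0.03,0,0,0.001,0,0,0,0.03,0,0,0.001,0,0,0,0.03]}}

```text
time: 17.45
tool_pos: [0.4662, -0.3783, 0.1314]
ee_rot: [3.142, 0.0, -0.05]
wrist_force: [2.0, -1.3, -0.5]
width: 0.0414
finger_force: 30.0
```

Emit:
{"api": "servo_tool", "payload": {"commands": [0,0,0.0005,0,0,0,0.03,0,0,0.001,0,0,0,0.03,0,0,0.001,0,0,0,0.03]}}

```text
time: 17.82
tool_pos: [0.4663, -0.3784, 0.1307]
ee_rot: [3.141, -0.0, -0.05]
wrist_force: [0.9, -1.0, 1.4]
width: 0.0413
finger_force: 30.0
```

Emit:
{"api": "servo_tool", "payload": {"commands": [0,0,0.0003,0,0,0,0.03,0,0,0.0006,0,0,0,0.03,0,0,0.0006,0,0,0,0.03]}}

```text
time: 18.2
tool_pos: [0.4665, -0.3785, 0.1306]
ee_rot: [3.141, -0.001, -0.05]
wrist_force: [2.2, 0.7, 3.8]
width: 0.0412
finger_force: 30.0
```

Contact is felt at the expected height. One more small press will confirm it is home.

Emit:
{"api": "servo_tool", "payload": {"commands": [0,0,0.0004,0,0,0,0.03,0,0,0.0008,0,0,0,0.03,0,0,0.0008,0,0,0,0.03]}}

```text
time: 18.58
tool_pos: [0.4669, -0.3786, 0.1305]
ee_rot: [3.14, -0.002, -0.05]
wrist_force: [2.2, -0.3, 6.8]
width: 0.0412
finger_force: 30.0
```

```bash
python3 chk.py
```

```text
hub shift px [0 0] 0.9964807
[ 2.24 -0.25  6.75] [-0.06 -0.5  -0.04] [ 0.4669 -0.3786  0.1305]
row of face edge/greys col 284: [130, 133, 130, 130, 132, 132, 130, 129, 121, 84, 84, 85, 84, 84, 85, 84, 87, 86, 86, 115, 129]
```

The nut is home: the stop came at TCP z = 0.1305 as predicted, with force rising. Releasing and withdrawing.

Emit:
{"api": "servo_tool", "payload": {"commands": [0,0,-0.0006,0,0,0,0.046,0,0,-0.0006,0,0,0,0.05,0,0,-0.0006,0,0,0,0.06,0,0,-0.0006,0,0,0,0.066,0,0,-0.0006,0,0,0,0.066]}}

```text
time: 19.3
tool_pos: [0.4661, -0.3782, 0.1294]
ee_rot: [-3.141, 0.0, -0.05]
wrist_force: [0.3, -0.2, 0.4]
width: 0.0659
finger_force: 0.0
```

Emit:
{"api": "servo_tool", "payload": {"commands": [0,0,-0.005,0,0,0,0.066,0,0,-0.015,0,0,0,0.066,0,0,-0.035,0,0,0,0.066,0,0,-0.06,0,0,0,0.066,0,0,-0.09,0,0,0,0.066,0,0,-0.12,0,0,0,0.066,0,0,-0.15,0,0,0,0.066,0,0,-0.15,0,0,0,0.066,0,0,-0.15,0,0,0,0.066]}}

```text
time: 20.42
tool_pos: [0.466, -0.3781, 0.2788]
ee_rot: [-3.141, 0.001, -0.05]
wrist_force: [0.0, -0.2, 0.3]
width: 0.0659
finger_force: 0.0
```

```bash
python3 - <<'E'
from h import *
o=robot.get_obs();w=snapshot("wrist");W=cam(w,o);print(o["tool_pos"],o["width"],o["finger_force"])
ds=[d for d in spotter.trace("thermometer",w)][:3]
for d in ds: print(d["conf"],d["box"])
print("pred dial centre",proj(*W,[.467,-.3785,.140]),"if 20mm high",proj(*W,[.467,-.3785,.160]))
im=w["img"]; m=(im.min(2)>135).astype(np.uint8)
s=snapshot("scene");S=cam(s);print([(d["conf"],d["box"]) for d in spotter.trace("thermometer",s)][:4],"pred scene",proj(*S,[.467,-.3785,.140]),proj(*S,[.467,-.3785,.150]))
print([(d["conf"],d["box"]) for d in spotter.trace("jug",s)][:2])
cv2.imwrite("pics/end.png",im)
E
```

```text
[ 0.46599359 -0.37805705  0.27883267] 0.06589758816786843 0.0
0.59 [259.1, 176.5, 46.4, 43.3]
pred dial centre [282.41567155 200.4006844 ] if 20mm high [282.33923724 205.60570396]
[(0.58, [157.9, 163.7, 15.7, 13.1])] pred scene [166.01059904 166.62277535] [165.40967581 163.37351745]
[(0.71, [148.0, 169.1, 37.8, 56.2]), (0.61, [319.6, 204.8, 20.6, 33.9])]
```

```bash
python3 -c "
from bench import close_job
print(close_job())"
```

```text
the job is handed in; nothing more can be done
None
```

I lifted the thermometer off its hook, pushed its stem through the jug's clip until the nut met the clip at the expected height, let go with the jug still in place, and handed the job in; the hand-in returned no verdict.

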